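Close the fittings case

TASK

Close up the red fittings case on the bench: with the fingertips, push the upright yellow inner flap down until it lies flat inside the case, and only then swing the open red lid over until it is fully shut, easing it down so it does not slam. Push only, never pinch or grip the flap or the lid, and leave the jar, the pipe nipple and the tee fitting beside the case where they are.

Things in the scene. Friction and masses are not known exactly. Their poses are not given: they have to be found in the camera images.
- case: Open red steel case, screwed to the bench, cannot move: 220 mm along own x, 180 along own y, rim 75 high. Origin: centre of underside; z up. Lid hinge along its +y wall, flap hinge inside its -y wall, both parallel to x. Yaw up to 0.45 rad either way; at yaw 0 its axes are the world's. Its contents are fixed and lie below the folded flap and the rim. Feet 3 mm high stick out 20 mm at the x ends.
- lid (a joint): Red lid (rad): 0 fully shut, flat on the rim; pi/2 upright; starts 1.6 to 1.9, leaning out to the case's +y; stop at 2.0. Flat panel 220 mm (case x) by 180 from hinge to free edge, 8 thick. Stiff hinge, about 0.5 N m of friction: stays where it is left and must be pushed all the way (2 to 4 N near the edge). Shut, its top is 84 mm above the bench. Soft end stop.
- lid_hinge (a point): Middle of the lid's hinge line, on the lid's underside: in the case's frame at x 0, y +90 mm, z 75.5 mm.
- lid_edge (a point): Middle of the lid's free edge, on the outer face (the face on top when shut), 180 mm from the hinge.
- flap (a joint): Yellow flap (rad): 0 folded flat in the case, pi/2 upright; starts 1.35 to 1.7; stop at 1.75. Flat panel 204 mm (case x) by 100 from hinge to free edge, 6 thick. Folds towards the case's +y. Light hinge friction, about 0.09 N m: stays where it is left, needs about 1 N at the edge. Folded, its top is 62 mm above the bench, 13 below the rim, over the half of the case by its -y wall.
- flap_hinge (a point): Middle of the flap's hinge line, on the flap's underside: in the case's frame at x 0, y -82 mm, z 56 mm.
- flap_edge (a point): Middle of the flap's free edge, on its outer face (on top when folded, facing the case's -y when upright), 100 mm from the hinge.
- sealant_mid (a point): Bystander: loose white jar of pipe sealant with a black cap, 44 mm across, 85 mm tall; the point is its centre.
- nipple_mid (a point): Bystander: loose dark steel pipe nipple standing on end, 42 mm across, 75 mm tall; the point is its centre.
- tee_mid (a point): Bystander: loose steel tee fitting lying on the bench, 90 mm long, 40 mm high; the point is the middle of its run, 20 mm above the bench.

How it is judged:
On the way, in this order (a step that is already met when the one before it is completed fails the run):
1. the yellow flap is folded flat (below 0.08 rad) while the lid is still open (above 1.0 rad) (value of joint flap below 0.08 rad and value of joint lid above 1 rad), for 0.2 s.
2. the lid is fully shut (below 0.04 rad) over the folded flap (value of joint lid below 0.04 rad and value of joint flap below 0.08 rad), for 0.2 s.
At the end, for the whole second after the job is handed in: Flap folded to within 0.08 rad of flat, lid within 0.04 rad of shut (about 7 mm at its free edge), both at rest, and the jar, nipple and tee within 30 mm of where they stood (all of step 2 and velocity of joint lid between -0.05 and 0.05 rad/s and velocity of joint flap between -0.05 and 0.05 rad/s and distance of each of sealant_mid, nipple_mid, tee_mid from where it was at the start of the episode below 0.03 m); the robot touches nothing.
It fails at once if the lid is swung down (below 0.7 rad) while the flap still stands up (above 0.3 rad) (value of joint lid below 0.7 rad and value of joint flap above 0.3 rad).
It fails at once if the lid slams: nearly shut (below 0.3 rad) and still faster than 2 rad/s (value of joint lid below 0.3 rad and velocity of joint lid below -2 rad/s).
It fails at once if the flap or the lid is pinched: over 12 N from the fingers on both its faces at once ((contact force between the fingers and flap_c0 above 12 N and contact force between the fingers and flap_c1 above 12 N) or (contact force between the fingers and lid_c0 above 12 N and contact force between the fingers and lid_c1 above 12 N)).
It fails at once if the jar, nipple or tee is shifted or lifted by more than 30 mm, or the jar or nipple tipped over (distance of any of sealant_mid, nipple_mid, tee_mid from where it was at the start of the episode above 0.03 m or angle between any of sealant_mid, nipple_mid's own z axis and vertical above 0.5 rad).
It also fails if it takes over 51 s, if anything falls off the work surface, if the arm or the gripper's body presses on something with over 40 N, if the wrist force passes 120 N, or if a joint passes its speed limit or range.

ROBOT

A 6-joint arm with a two-finger parallel gripper is mounted at the origin on the work surface. World frame = base frame: x ahead of the robot, y to its left, z up, the work surface at z = 0. Lengths are in m, angles in rad, forces in N, time in s.
With the tool pointing down it reaches from about 0.35 to 0.775 m from the base axis. Payload 7.3 kg.
Tool frame: the origin (TCP) lies at the very end of the fingers, on their centre line; the grasp point (between the pads) lies 19 mm behind it (robot.pinch_z is the distance from the TCP to the grasp point, in m); z points along the fingers, y is the line along which they close (so a half turn about z gives the same grasp; the last joint's range is limited). The gripper opens to 92 mm and grips with 3 to 60 N. Pads are 19 mm wide; open, the fingers measure 130 mm over their backs; the gripper's body (75 mm by 190 mm) begins 47 mm behind the grasp point.
Start: joints at [-1.268, 0.342, 1.524, -0, 1.275, -0.146], TCP at [0.228, -0.473, 0.207] pointing down, gripper open.
Joint ranges: [-2.53, 2.53], [-0.77, 2.02], [0.04, 2.7], [-1, 4.14], [0.28, 2.66], [-3.11, 3.11]. Speed limits (rad/s): [2.57, 2.57, 3.14, 3.14, 3.14, 3.14].

INTERFACE

Orientations are given as [roll, pitch, yaw] about the fixed x, y, z axes, in that order (R = Rz(yaw) Ry(pitch) Rx(roll)).
In Python, from cell import robot gives the robot as it stands.
- The arm moves only by the tool move_arm, never from a script. Its argument "motion" is a list of rows, each a list of 6 numbers: the shift along the tool's x, y, z in units of 0.1 m (1.0 is 0.1 m), then the turn, a rotation vector about the tool's x, y, z in units of pi rad (1.0 is pi rad). In form: [[dx, dy, dz, rx, ry, rz], ...]. A call has 1 to 12 rows; each row is the pose to reach, as a shift and turn from the pose commanded when the call began, along the tool's axes at that moment, turning the shorter way round; what a row does not reach only later rows make up. A row lasts 1/8 s, in which the tool goes at most 62.5 mm and 10.7 degrees, less where a joint would pass 70% of its speed; a pose out of reach is approached as far as the arm can. A call with a number of a shift or a turn outside -1 to 1 is refused whole. A call with a gripper value outside its range is refused whole. "fingers" is the opening, from -1 (shut) to 1 (fully open), set as the call begins (left out, the last holds). The fingers move at their own pace and stop on an object; "newtons" is the grip in N (left out, the last holds). Time passes only in rows, so rows that repeat a pose let the fingers close. It gives the time, the measured TCP pose, the force, the opening and the grip force at its end, in the units of the state.
- robot.observe(): the state, without advancing time (a new reading comes with each control period).
- robot.read_camera(name): name is "scene" or "top" or "wrist"; returns a dict with "image" (400x640x3 uint8, red, green, blue), "range_z" (400x640 float32, m along the optical axis (not along the pixel's ray), 0 where there is no reading), "vfov" (degrees; the focal length in pixels is half the picture's height over the tangent of half this angle, whatever the lens; pixels are square), "cx", "cy" (the principal point, pixels), "extrinsics" (4x4, takes a point from camera to world coordinates); the wrist camera has in their place "hand_eye" (4x4, takes a point from camera to tool coordinates, whose origin is the TCP and whose axes are the flange's). Camera axes: x right, y up, looking along -z (the intrinsics and any distortion apply to the point x, -y, -z); pixel columns grow to the right and rows downward; lengths in m; the calibration is good to about 2 mm. A picture is of the moment at which its call begins: read the wrist's pose just before it.
- robot.hand_in(): hands the job in; it is judged then, once.
The state is a dict: "time": time; "qpos": joint angles; "qvel": joint speeds; "joint_efforts": joint torques, N m; "tool_pos": TCP position; "tool_rot": TCP orientation; "contact_force": force on the tool from outside, world axes, zero at the start; "torque": the same for the moment, N m; "opening": finger opening in m; "grip_force": force on a finger pad.
Only numpy, scipy, OpenCV 4.12 (cv2) and the standard library are available. Lean on these libraries where they do the work, as an engineer would, in place of code of your own. Each camera call takes 0.05 s, during which the arm holds its last target. There are 200 camera calls.

## Working session

There is one attempt and no reset: what is moved stays moved. The work goes in short steps, Python scripts to look and compute and a tool call to move; the robot and the scene stay as the last step left them, time stands still between calls to the robot, and variables do not carry over. Pictures are saved under pics/ and viewed, at most 10 in all, crops included, and the job is handed in when it is done.

Besides the shell and the picture viewer there is one more tool, called after "Emit:" as a command line: name --pt "numbers of a row" for each row, then --argument value for the rest. move_arm: Moves the arm, as the interface text tells. Shifts and turns lie within -1 to 1; 1 stands for 0.1 m of shift or pi rad of turn. Its arguments: {"type":"object","properties":{"motion":{"type":"array"},"fingers":{"type":"number"},"newtons":{"type":"number"}},"required":["motion"]}

```bash
mkdir -p pics; ls
cat > h.py <<'E'
import numpy as np,cv2
from cell import robot
def cloud(c,T=None):
    d=c["range_z"];h,w=d.shape;f=h/2/np.tan(np.radians(c["vfov"])/2)
    u,v=np.meshgrid(np.arange(w),np.arange(h))
    if T is None:T=np.array(c["extrinsics"])
    P=np.stack([(u-c["cx"])/f*d,-(v-c["cy"])/f*d,-d],-1)
    return P@T[:3,:3].T+T[:3,3]
E
python3 - <<'E'
from h import *
a=robot.read_camera("scene");b=robot.read_camera("top")
for n,c in(("scene",a),("top",b)):
    print(n,{k:v for k,v in c.items() if k not in("image","range_z","extrinsics")},np.round(c["extrinsics"],3).tolist())
    cv2.imwrite(f"pics/{n}0.png",c["image"][:,:,::-1]); np.savez(f"{n}0.npz",P=cloud(c),I=c["image"],d=c["range_z"])
print(robot.observe())
E
```

```text
pics
scene {'vfov': 48.76100586680555, 'cx': 312.4243923060366, 'cy': 201.72865866205115} [[0.292, -0.754, 0.588, 1.177], [0.956, 0.236, -0.173, -0.197], [-0.008, 0.613, 0.79, 0.789], [0.0, 0.0, 0.0, 1.0]]
top {'vfov': 46.31518021522616, 'cx': 318.175853172059, 'cy': 206.17127159028126} [[0.025, 0.991, -0.128, 0.491], [-0.999, 0.028, 0.02, -0.048], [0.023, 0.128, 0.992, 1.055], [0.0, 0.0, 0.0, 1.0]]
{'time': 0.1, 'qpos': array([-1.26800559e+00,  3.42624010e-01,  1.52493510e+00, -4.80681220e-06,
        1.27537777e+00, -1.46001573e-01]), 'qvel': array([ 3.15007525e-04,  4.13769878e-04, -2.63458861e-03, -9.91085902e-04,
        1.41269447e-03,  3.23628026e-05]), 'joint_efforts': array([ 1.24528200e-03, -4.32003558e+01, -2.44696158e+01,  7.18374504e-02,
        5.25989605e-02, -7.37839537e-05]), 'tool_pos': array([ 0.22768625, -0.47262553,  0.20612479]), 'tool_rot': array([-3.14026206e+00, -1.91014272e-04,  4.48793585e-01]), 'contact_force': array([ 0.48270917, -0.08146613, -1.11652555]), 'torque': array([ 0.04055029, -0.03107016, -0.01121577]), 'grip_force': 0.0, 'opening': 0.09158771192453008}
```

View pics/scene0.png

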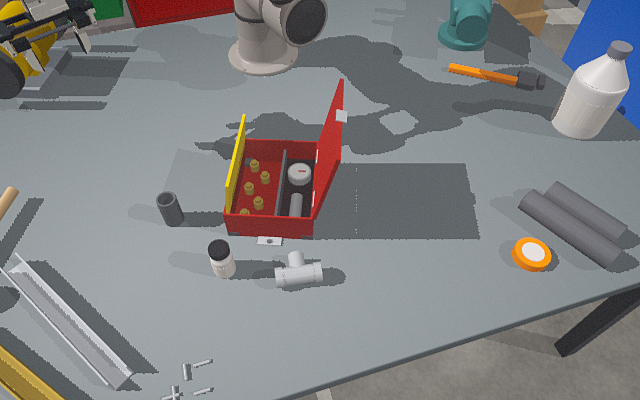

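View pics/top0.png

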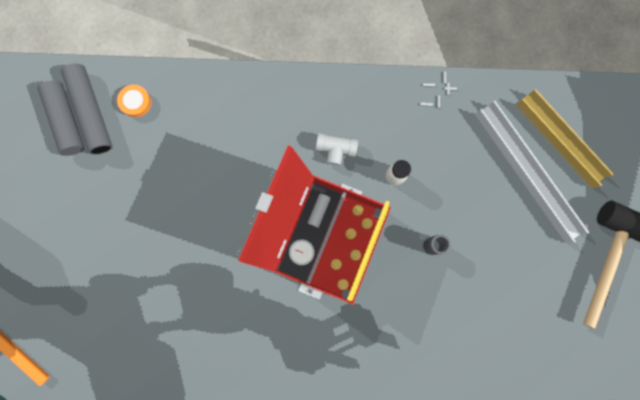

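The scene view shows the case at about (270,190), the yellow flap upright at (236,165) and the lid leaning out at (330,150). The nipple is at (170,210), the jar at (222,258) and the tee at (300,270). In the top view, +y of the case points left, with the nipple at (436,244), the jar at (398,172) and the tee at (337,147).

```bash
cat > fit.py <<'E'
from h import *
from scipy.optimize import least_squares
Y=[];R=[];O=[]
for n in("scene","top"):
    z=np.load(n+"0.npz");P=z["P"].reshape(-1,3);hsv=cv2.cvtColor(z["I"],cv2.COLOR_RGB2HSV).reshape(-1,3)
    box=(z["d"].ravel()>0)&(P[:,0]>.3)&(P[:,0]<.85)&(abs(P[:,1])<.35)&(P[:,2]>.012)&(P[:,2]<.3)
    s=hsv[:,1]>150
    y=box&s&(abs(hsv[:,0].astype(int)-28)<5)&(P[:,2]>.08);r=box&s&((hsv[:,0]<6)|(hsv[:,0]>174))
    Y.append(P[y]);R.append(P[r]);O.append(P[box&(hsv[:,1]<90)])
    print(n,y.sum(),r.sum())
    for nm,Q in(("flap",P[y]),("lid",P[r&(P[:,2]>.1)])):
        m=np.median(Q,0);
        for _ in range(5):
            nn=np.linalg.svd(Q-m,full_matrices=False)[2][2];e=abs((Q-m)@nn);Q=Q[e<max(.004,np.percentile(e,90)*.8)] if _<4 else Q;m=Q.mean(0)
        print(nm,len(Q),"n",nn.round(3),"mean",m.round(4),"yaw",round(float(np.arctan2(-nn[0],nn[1])),3),"min",Q.min(0).round(3),"max",Q.max(0).round(3))
np.savez("pts.npz",Ys=Y[0],Yt=Y[1],Rs=R[0],Rt=R[1],Os=O[0],Ot=O[1])
# rim points from both
for Q in R:
    q=Q[(abs(Q[:,2]-.075)<.004)];(c,s,a)=cv2.minAreaRect(q[:,:2].astype(np.float32));print("rim",len(q),c,s,a)
for Q in O:
    q=(Q[:,:2]*500).astype(int)+[0,200];M=np.zeros((500,400),np.uint8);M[q[:,0],q[:,1]]=1
    M=cv2.dilate(M,np.ones((3,3)));k,L=cv2.connectedComponents(M)
    l=L[q[:,0],q[:,1]]
    for i in range(1,k):
        w=Q[l==i]
        if len(w)>60:print(len(w),w.min(0).round(3),w.max(0).round(3))
E
python3 fit.py
```

```text
scene 541 4902
flap 536 n [ 0.357  0.928 -0.109] mean [ 0.5449 -0.1748  0.1314] yaw -0.367 min [ 0.431 -0.212  0.08 ] max [ 0.623 -0.129  0.158]
lid 1615 n [-0.34  -0.908  0.244] mean [0.6118 0.0029 0.1878] yaw 2.783 min [ 0.485 -0.049  0.1  ] max [0.703 0.064 0.252]
top 405 4574
flap 403 n [ 0.345  0.907 -0.243] mean [ 0.5211 -0.165   0.1521] yaw -0.364 min [ 0.432 -0.205  0.113] max [ 0.617 -0.127  0.16 ]
lid 3149 n [ 0.345  0.908 -0.238] mean [0.5898 0.0095 0.1838] yaw -0.363 min [ 0.484 -0.047  0.1  ] max [0.699 0.063 0.254]
rim 515 (0.5535886287689209, -0.0971783697605133) (0.18595606088638306, 0.22171826660633087) 69.39321899414062
rim 337 (0.5507388710975647, -0.09802171587944031) (0.17876121401786804, 0.21740977466106415) 69.2668685913086
1989 [ 0.456 -0.121  0.012] [0.657 0.013 0.081]
633 [ 0.524 -0.349  0.012] [ 0.568 -0.307  0.078]
128 [0.584 0.015 0.246] [0.618 0.042 0.253]
770 [ 0.684 -0.266  0.012] [ 0.727 -0.222  0.089]
1116 [ 0.72  -0.155  0.012] [ 0.795 -0.062  0.044]
3243 [ 0.441 -0.129  0.012] [0.677 0.016 0.091]
379 [ 0.524 -0.348  0.013] [ 0.564 -0.307  0.08 ]
203 [0.584 0.016 0.246] [0.616 0.043 0.256]
458 [ 0.679 -0.263  0.012] [ 0.721 -0.222  0.09 ]
830 [ 0.72  -0.153  0.013] [ 0.791 -0.061  0.044]
```

Emit:
move_arm --pt "0.5 0 0 0 0 -0.05" --pt "1 0 0 0 0 -0.1" --pt "1 0 0 0 0 -0.15" --pt "1 0 0 0 0 -0.2" --pt "1 0 0 0 0 -0.242" --pt "1 0 0 0 0 -0.242" --fingers -1 --newtons 10

```text
time: 0.85
tool_pos: [0.3179, -0.4294, 0.2064]
tool_rot: [-3.141, -0.0, 1.208]
contact_force: [-0.6, -0.5, -0.4]
opening: 0.0364
grip_force: 0.0
```

```bash
cat > c.py <<'E'
from h import *
o=robot.observe();y=-.364;C=np.array([.552,-.0976]);p=np.array(o["tool_pos"])
ex=np.array([np.cos(y),np.sin(y)]);ey=np.array([-np.sin(y),np.cos(y)])
print("t",round(o["time"],2),"case xyz",((p[:2]-C)@ex).round(4),((p[:2]-C)@ey).round(4),p[2].round(4),"rot",np.round(o["tool_rot"],3),"F",np.round(o["contact_force"],1),"open",round(o["opening"],4))
E
python3 c.py; python3 -c "
from h import *
w=robot.read_camera('wrist');print(np.round(w['hand_eye'],3))"
```

```text
t 0.85 case xyz -0.1007 -0.3934 0.2064 rot [-3.141 -0.     1.208] F [-0.6 -0.5 -0.4] open 0.0364
[[ 0.001  0.958  0.287  0.078]
 [ 1.    -0.001 -0.    -0.   ]
 [-0.     0.287 -0.958 -0.178]
 [ 0.     0.     0.     1.   ]]
```

Emit:
move_arm --pt "0.5 0.5 0 0 0 0" --pt "1 1 0 0 0 0" --pt "1 1 0 0 0 0"

```text
time: 1.27
tool_pos: [0.4493, -0.3697, 0.2064]
tool_rot: [3.141, -0.001, 1.21]
contact_force: [-0.4, 0.2, 0.2]
opening: 0.0025
grip_force: 0.0
```

Emit:
move_arm --pt "0.5 0 0 0 0 0" --pt "1 0 0.2 0 0 0" --pt "1 0 0.4 0 0 0" --pt "1 0 0.7 0 0 0" --pt "1 0 0.7 0 0 0"

```text
time: 1.9
tool_pos: [0.4805, -0.2774, 0.1348]
tool_rot: [-3.137, -0.001, 1.207]
contact_force: [0.2, 0.4, 0.2]
opening: 0.0004
grip_force: 0.0
```

```bash
python3 c.py
```

```text
t 1.9 case xyz -0.0028 -0.1935 0.1348 rot [-3.137e+00 -1.000e-03  1.207e+00] F [0.2 0.4 0.2] open 0.0004
```

Emit:
move_arm --pt "0.4 0 0 0 0 0" --pt "0.8 0 0 0 0 0" --pt "1 0 0 0 0 0" --pt "1 0 0 0 0 0"

```text
time: 2.4
tool_pos: [0.5181, -0.1842, 0.1375]
tool_rot: [3.14, 0.001, 1.21]
contact_force: [0.5, -0.4, -0.4]
opening: 0.0004
grip_force: 0.0
```

Emit:
move_arm --pt "0.12 0 0.02 0 0 0" --pt "0.25 0 0.04 0 0 0" --pt "0.36 0 0.09 0 0 0" --pt "0.46 0 0.14 0 0 0" --pt "0.55 0 0.22 0 0 0" --pt "0.63 0 0.3 0 0 0" --pt "0.69 0 0.4 0 0 0" --pt "0.75 0 0.5 0 0 0" --pt "0.78 0 0.61 0 0 0" --pt "0.8 0 0.7 0 0 0" --pt "0.8 0 0.73 0 0 0" --pt "0.8 0 0.73 0 0 0"

```text
time: 3.9
tool_pos: [0.5457, -0.1098, 0.0635]
tool_rot: [-3.141, 0.0, 1.209]
contact_force: [0.5, -0.3, -0.0]
opening: 0.0005
grip_force: 0.0
```

```bash
python3 c.py
python3 - <<'E'
from h import *
c=robot.read_camera("scene");cv2.imwrite("pics/s1.png",cv2.resize(c["image"][60:300,140:440,::-1],None,fx=2,fy=2))
E
```

```text
t 3.9 case xyz -0.0015 -0.0136 0.0635 rot [-3.141  0.     1.209] F [ 0.5 -0.3 -0. ] open 0.0005
```

View pics/s1.png

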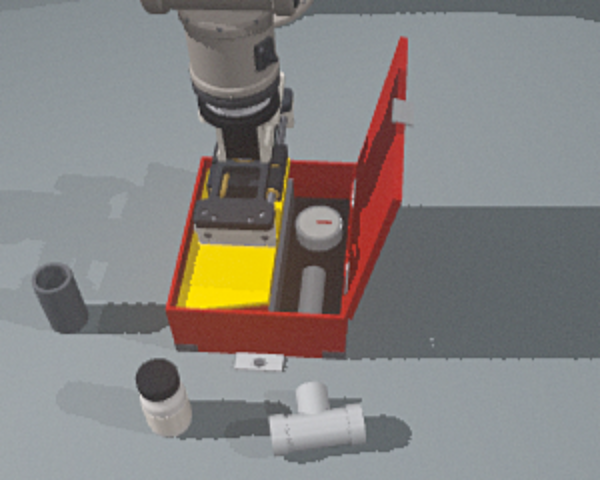

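The yellow flap, at about (235,260), lies nearly flat under the fingers and the bystanders haven't moved. I'll press gently until contact force shows.

Emit:
move_arm --pt "0 0 0.02 0 0 0" --pt "0 0 0.03 0 0 0" --pt "0 0 0.03 0 0 0" --pt "0 0 0.03 0 0 0"

```text
time: 4.45
tool_pos: [0.546, -0.1097, 0.0608]
tool_rot: [3.141, 0.0, 1.209]
contact_force: [0.6, 0.5, 0.5]
opening: 0.0002
grip_force: 0.3
```

Emit:
move_arm --pt "0 0 0.015 0 0 0" --pt "0 0 0.03 0 0 0" --pt "0 0 0.03 0 0 0" --pt "0 0 0.03 0 0 0"

```text
time: 4.95
tool_pos: [0.5458, -0.1096, 0.0576]
tool_rot: [-3.141, 0.0, 1.209]
contact_force: [-0.8, 0.0, 0.2]
opening: 0.0005
grip_force: 0.1
```

```bash
cat > fl.py <<'E'
from h import *
y=-.364
for n in("scene","top"):
    c=robot.read_camera(n);P=cloud(c);hsv=cv2.cvtColor(c["image"],cv2.COLOR_RGB2HSV)
    for nm,m in(("flap",(abs(hsv[...,0].astype(int)-28)<6)),("lid",((hsv[...,0]<6)|(hsv[...,0]>174)))):
        Q=P[m&(hsv[...,1]>150)&(c["range_z"]>0)]
        q=Q[:,:2]-[.552,-.0976];X=q@[np.cos(y),np.sin(y)];Yc=q@[-np.sin(y),np.cos(y)]
        k=(abs(X)<.1)&(Q[:,2]>.03)&(Q[:,2]<.3)
        k&=((Yc>-.08)&(Yc<.015)) if nm=="flap" else ((Yc>-.085)&(Yc<.2)&(abs(X)<.095)&(Q[:,2]>.078))
        if k.sum()>30:
            Z=np.c_[Yc[k],Q[k,2]]; m0=np.median(Z,0);v=np.linalg.svd(Z-m0,full_matrices=False)[2][0];v*=np.sign(v[1])
            print(n,nm,k.sum(),"mean yz",m0.round(4),"dir",v.round(3),"tilt",round(float(np.arctan2(v[1],v[0])),3), "z pct",np.percentile(Z[:,1],[5,95]).round(4))
E
python3 fl.py; python3 c.py
```

```text
scene flap 1324 mean yz [-0.031   0.0726] dir [0.982 0.187] tilt 0.188 z pct [0.0638 0.0808]
scene lid 1099 mean yz [0.1149 0.1881] dir [0.25  0.968] tilt 1.318 z pct [0.092  0.2505]
top flap 267 mean yz [-0.0717  0.0653] dir [0.981 0.196] tilt 0.197 z pct [0.0619 0.0692]
top lid 3297 mean yz [0.1142 0.1868] dir [0.246 0.969] tilt 1.323 z pct [0.0949 0.2505]
t 5.05 case xyz -0.0015 -0.0134 0.0576 rot [-3.141  0.     1.209] F [ 0.3  0.7 -0.1] open 0.0005
```

Emit:
move_arm --pt "0 0 0.04 0 0 0" --pt "0 0 0.07 0 0 0" --pt "0 0 0.1 0 0 0" --pt "0 0 0.1 0 0 0"

```text
time: 5.55
tool_pos: [0.5457, -0.1096, 0.0473]
tool_rot: [-3.141, 0.0, 1.209]
contact_force: [-0.0, -0.5, 0.2]
opening: 0.0002
grip_force: 0.0
```

```bash
python3 fl.py; python3 c.py;python3 - <<'E'
from h import *
c=robot.read_camera("scene");cv2.imwrite("pics/s2.png",cv2.resize(c["image"][120:240,200:350,::-1],None,fx=4,fy=4))
E
```

```text
scene flap 1347 mean yz [-0.0283  0.0656] dir [0.998 0.056] tilt 0.056 z pct [0.0622 0.069 ]
scene lid 1077 mean yz [0.1152 0.1903] dir [0.25  0.968] tilt 1.318 z pct [0.0915 0.2505]
top flap 280 mean yz [-0.0709  0.0636] dir [0.307 0.952] tilt 1.259 z pct [0.0607 0.0662]
top lid 3280 mean yz [0.1141 0.1867] dir [0.246 0.969] tilt 1.322 z pct [0.096  0.2504]
t 5.65 case xyz -0.0015 -0.0135 0.0476 rot [-3.141  0.     1.209] F [-0.2 -0.1 -0.1] open 0.0005
```

View pics/s2.png

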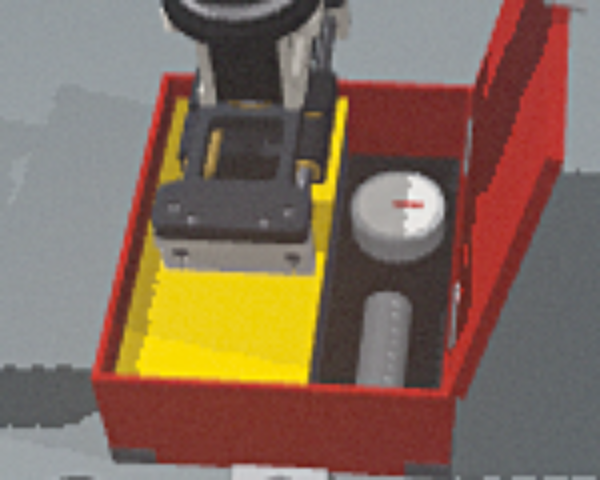

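The flap is about 0.06 rad from flat. The closed fingertips evidently sit about 18 mm above the reported TCP, so I'll press a little further.

Emit:
move_arm --pt "0 0 0.03 0 0 0" --pt "0 0 0.05 0 0 0" --pt "0 0 0.05 0 0 0" --pt "0 0 0.05 0 0 0"

```text
time: 6.2
tool_pos: [0.5458, -0.1096, 0.0426]
tool_rot: [-3.141, 0.0, 1.209]
contact_force: [0.0, 0.3, -1.0]
opening: 0.0005
grip_force: 0.0
```

```bash
python3 fl.py; python3 c.py
```

```text
scene flap 1311 mean yz [-0.0292  0.0622] dir [-1.     0.001] tilt 3.14 z pct [0.0601 0.0643]
scene lid 1074 mean yz [0.1148 0.1883] dir [0.25  0.968] tilt 1.318 z pct [0.0925 0.2504]
top flap 279 mean yz [-0.0708  0.0629] dir [1.    0.008] tilt 0.008 z pct [0.0597 0.0657]
top lid 3284 mean yz [0.1142 0.1866] dir [0.246 0.969] tilt 1.322 z pct [0.0949 0.2504]
t 6.3 case xyz -0.0014 -0.0135 0.0427 rot [-3.142  0.     1.209] F [-0.2 -0.5 -0.3] open 0.0002
```

Emit:
move_arm --pt "0 0 -0.1 0 0 0" --pt "0 0 -0.5 0 0 0" --pt "0 0 -1 0 0 0" --pt "0 0 -1 0 0 0"

```text
time: 6.8
tool_pos: [0.5485, -0.1105, 0.1476]
tool_rot: [3.132, -0.0, 1.209]
contact_force: [0.7, -0.9, -0.3]
opening: 0.0005
grip_force: 0.0
```

Emit:
move_arm --pt "0 0 -0.5 0 0 0" --pt "0 0 -1 0 0 0" --pt "0 0 -1 0 0 0"

```text
time: 7.18
tool_pos: [0.5476, -0.1102, 0.2467]
tool_rot: [3.134, -0.0, 1.209]
contact_force: [-0.2, 0.4, 0.2]
opening: 0.0006
grip_force: 0.0
```

Emit:
move_arm --pt "0 0 -0.4 0 0 0" --pt "0 0 -0.75 0 0 0" --pt "0.5 0 -0.75 0 0 0" --pt "1 0 -0.75 0 0 0" --pt "1 0 -0.75 0 0 0"

```text
time: 7.8
tool_pos: [0.5814, -0.0131, 0.3159]
tool_rot: [-3.139, -0.0, 1.213]
contact_force: [-0.6, -0.8, -0.7]
opening: 0.0003
grip_force: 0.0
```

```bash
python3 c.py; python3 fl.py
```

```text
t 7.8 case xyz -0.0026 0.0895 0.3159 rot [-3.139 -0.     1.213] F [-0.6 -0.8 -0.7] open 0.0003
scene flap 2971 mean yz [-0.0323  0.0623] dir [-1.  0.] tilt 3.141 z pct [0.0601 0.0644]
scene lid 1459 mean yz [0.1148 0.1886] dir [0.247 0.969] tilt 1.321 z pct [0.0928 0.25  ]
top flap 3455 mean yz [-0.041   0.0626] dir [1.    0.002] tilt 0.002 z pct [0.0597 0.0655]
```

Emit:
move_arm --pt "0.5 0 0 0 0 0" --pt "0.95 0 0 0 0 0" --pt "0.95 0 0.4 0 0 0" --pt "0.95 0 0.8 0 0 0" --pt "0.95 0 1 0 0 0" --pt "0.95 0 1 0 0 0"

```text
time: 8.65
tool_pos: [0.6137, 0.0714, 0.2156]
tool_rot: [-3.137, 0.002, 1.207]
contact_force: [0.3, -0.1, -0.5]
opening: 0.0009
grip_force: 0.0
```

```bash
python3 c.py
python3 - <<'E'
from h import *
c=robot.read_camera("scene");cv2.imwrite("pics/s3.png",cv2.resize(c["image"][40:260,180:460,::-1],None,fx=2,fy=2))
E
```

```text
t 8.65 case xyz -0.0025 0.1799 0.2156 rot [-3.137e+00  2.000e-03  1.207e+00] F [ 0.3 -0.1 -0.5] open 0.0009
```

View pics/s3.png

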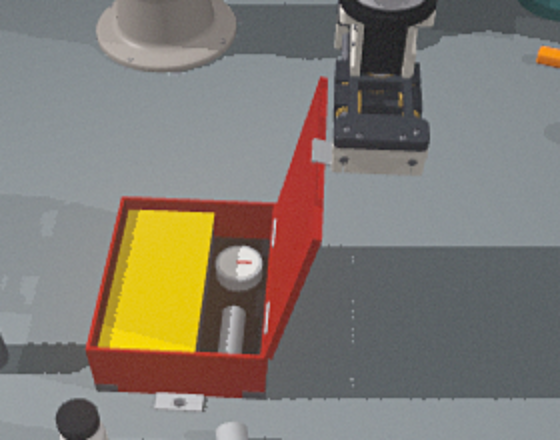

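The flap lies flat. The gripper is on the outer side of the lid, with its body above the lid edge, and clear of it. Now I'll push the lid.

Emit:
move_arm --pt "-0.15 0 0.06 0 0 0" --pt "-0.25 0 0.06 0 0 0" --pt "-0.35 0 0.06 0 0 0" --pt "-0.45 0 0.05 0 0 0" --pt "-0.55 0 0.04 0 0 0" --pt "-0.65 0 0.04 0 0 0" --pt "-0.72 0 0.04 0 0 0" --pt "-0.72 0 0.04 0 0 0"

```text
time: 9.7
tool_pos: [0.5888, 0.0044, 0.2132]
tool_rot: [-3.14, 0.001, 1.208]
contact_force: [-1.0, 0.0, 0.7]
opening: 0.0007
grip_force: 0.0
```

```bash
python3 c.py; python3 fl.py
```

```text
t 9.7 case xyz -0.0019 0.1084 0.2132 rot [-3.140e+00  1.000e-03  1.208e+00] F [-1.   0.   0.7] open 0.0007
scene flap 2970 mean yz [-0.0322  0.0622] dir [1. 0.] tilt 0.0 z pct [0.0601 0.0643]
scene lid 310 mean yz [0.0965 0.223 ] dir [-0.021  1.   ] tilt 1.592 z pct [0.1225 0.2564]
top flap 4206 mean yz [-0.0327  0.0626] dir [-1.     0.001] tilt 3.141 z pct [0.0597 0.0655]
```

Emit:
move_arm --pt "-0.15 0 0.01 0 0 0" --pt "-0.3 0 0.03 0 0 0" --pt "-0.44 0 0.06 0 0 0" --pt "-0.57 0 0.09 0 0 0" --pt "-0.68 0 0.14 0 0 0" --pt "-0.79 0 0.19 0 0 0" --pt "-0.89 0 0.25 0 0 0" --pt "-0.98 0 0.3 0 0 0" --pt "-0.98 0 0.3 0 0 0"

```text
time: 10.92
tool_pos: [0.5542, -0.0869, 0.1829]
tool_rot: [-3.14, 0.001, 1.208]
contact_force: [-0.1, -0.3, 0.6]
opening: 0.0007
grip_force: 0.0
```

```bash
python3 c.py; python3 fl.py
```

```text
t 10.93 case xyz -0.0018 0.0107 0.1829 rot [-3.140e+00  1.000e-03  1.208e+00] F [-0.1 -0.3  0.6] open 0.0007
scene flap 1740 mean yz [-0.0451  0.0623] dir [1.    0.001] tilt 0.001 z pct [0.0601 0.0644]
scene lid 3527 mean yz [0.045  0.1444] dir [-0.618  0.786] tilt 2.237 z pct [0.088  0.2138]
top flap 681 mean yz [-0.0623  0.0626] dir [-1.     0.005] tilt 3.137 z pct [0.0597 0.0655]
top lid 191 mean yz [0.057  0.1293] dir [-0.601  0.799] tilt 2.216 z pct [0.1214 0.1417]
```

Emit:
move_arm --pt "-0.1 0 0.07 0 0 0" --pt "-0.19 0 0.15 0 0 0" --pt "-0.28 0 0.24 0 0 0" --pt "-0.35 0 0.33 0 0 0" --pt "-0.41 0 0.43 0 0 0" --pt "-0.47 0 0.53 0 0 0" --pt "-0.52 0 0.63 0 0 0" --pt "-0.57 0 0.73 0 0 0" --pt "-0.6 0 0.82 0 0 0" --pt "-0.62 0 0.9 0 0 0" --pt "-0.63 0 0.95 0 0 0" --pt "-0.63 0 0.95 0 0 0"

```text
time: 12.52
tool_pos: [0.5322, -0.145, 0.0882]
tool_rot: [-3.141, -0.0, 1.209]
contact_force: [0.6, -0.5, 0.1]
opening: 0.0005
grip_force: 0.0
```

```bash
python3 c.py; python3 fl.py
```

```text
t 12.53 case xyz -0.0016 -0.0513 0.0882 rot [-3.141 -0.     1.209] F [ 0.6 -0.5  0.1] open 0.0005
scene flap 156 mean yz [-0.0469  0.0624] dir [1.    0.006] tilt 0.006 z pct [0.0603 0.0642]
scene lid 4697 mean yz [0.0157 0.0962] dir [-0.987  0.16 ] tilt 2.981 z pct [0.0849 0.1092]
top lid 3484 mean yz [0.0473 0.0916] dir [-0.985  0.17 ] tilt 2.971 z pct [0.084 0.098]
```

Lid at about 0.16 rad; now I'll ease it shut.

Emit:
move_arm --pt "-0.01 0 0.05 0 0 0" --pt "-0.02 0 0.1 0 0 0" --pt "-0.03 0 0.15 0 0 0" --pt "-0.03 0 0.19 0 0 0" --pt "-0.03 0 0.22 0 0 0" --pt "-0.03 0 0.24 0 0 0" --pt "-0.03 0 0.25 0 0 0" --pt "-0.03 0 0.25 0 0 0"

```text
time: 13.62
tool_pos: [0.5314, -0.148, 0.0638]
tool_rot: [3.142, 0.0, 1.209]
contact_force: [-0.6, -1.4, 2.0]
opening: -0.0
grip_force: 0.9
```

```bash
python3 c.py; python3 fl.py
```

```text
t 13.62 case xyz -0.0013 -0.0545 0.0638 rot [3.142 0.    1.209] F [-0.6 -1.4  2. ] open -0.0
scene lid 4494 mean yz [0.0162 0.0846] dir [-1.     0.004] tilt 3.138 z pct [0.0824 0.0866]
top lid 3589 mean yz [0.0451 0.0849] dir [-1.     0.013] tilt 3.128 z pct [0.0819 0.0878]
```

Emit:
move_arm --pt "0 0 0.02 0 0 0" --pt "0 0 0.02 0 0 0" --pt "0 0 0.02 0 0 0" --pt "0 0 0 0 0 0" --pt "0 0 -0.1 0 0 0" --pt "0 0 -0.5 0 0 0" --pt "0 0 -1 0 0 0" --pt "0 0 -1 0 0 0" --pt "0 0 -1 0 0 0"

```text
time: 14.85
tool_pos: [0.5311, -0.1477, 0.1634]
tool_rot: [-3.141, -0.0, 1.209]
contact_force: [0.6, 0.0, 0.2]
opening: 0.0003
grip_force: 0.0
```

```bash
python3 c.py; python3 fl.py
python3 - <<'E'
from h import *
c=robot.read_camera("scene");cv2.imwrite("pics/s4.png",cv2.resize(c["image"][40:300,140:440,::-1],None,fx=2,fy=2))
E
```

```text
t 14.85 case xyz -0.0017 -0.0543 0.1634 rot [-3.141 -0.     1.209] F [0.6 0.  0.2] open 0.0003
scene lid 5363 mean yz [0.0025 0.0846] dir [-1.     0.002] tilt 3.14 z pct [0.0824 0.0867]
top lid 3726 mean yz [0.044  0.0849] dir [-1.    0.01] tilt 3.132 z pct [0.0819 0.0878]
```

View pics/s4.png

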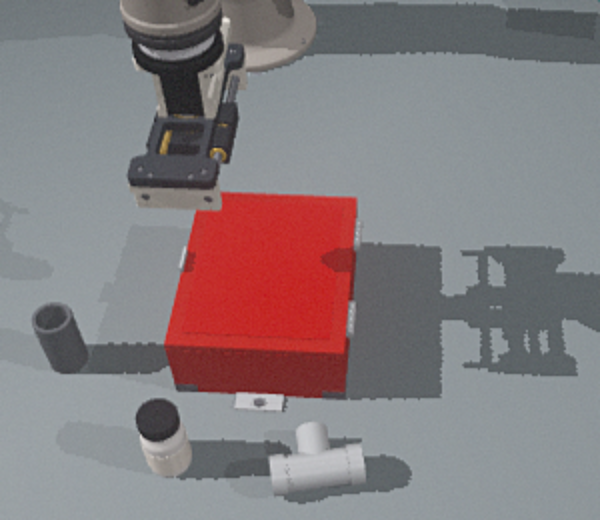

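The lid is shut flat at about (265,290), the gripper is clear above it, and the nipple (60,338), jar (165,440) and tee (315,465) are where they were.

```bash
python3 -c "
from cell import robot
print(robot.hand_in())"
```

```text
the job is handed in; nothing more can be done
None
```

I folded the yellow flap flat, then eased the lid fully shut (within about 0.01 rad by camera); the jar, nipple and tee look unmoved, and I handed the job in at about 15 s, with no verdict returned.

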